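Hook and seat the lid of a filter box

ROBOT

A 7-joint arm with a two-finger parallel gripper is mounted at the origin on a cart in front of the work surface, level with it; the furniture and walls round the work are solid. World frame = base frame: x ahead of the robot, y to its left, z up, the work surface at z = 0. Lengths are in mm, angles in rad, forces in N, time in s.
With the tool pointing down it reaches from about 400 to 900 mm from the base axis. Payload 5.5 kg.
Tool frame: the origin (TCP) lies at the very end of the fingers, on their centre line; the grasp point (between the pads) lies bot.hold_point_z behind it (bot.hold_point_z is the distance from the TCP to the grasp point, in mm); x points along the fingers, y is the direction in which the jaws open and shut, and the axes are right-handed (so a half turn about x gives the same grasp; the last joint's range is limited). The gripper opens to 92 mm and grips with 3 to 60 N. Pads are 19 mm wide; open, the fingers measure 130 mm over their backs; the gripper's body (75 mm by 190 mm) begins 47 mm behind the grasp point.
Start: joints at [-0.875, 0.501, -0.427, 1.55, 0.221, 1.138, -0.21], TCP at [272.583, 590.083, 226.729] pointing down, gripper open.
Joint ranges: [-2.88, 2.88], [-0.31, 2.03], [-1.54, 1.56], [0.2, 2.42], [-1.41, 4.55], [0.19, 2.02], [-2.57, 2.57]. Speed limits (rad/s): [2.57, 2.57, 3.14, 3.14, 3.14, 3.14, 3.14].

INTERFACE

Orientations are given as a unit quaternion [w, x, y, z].
In Python, from cell import readout, optics, close_job, bot gives the robot as it stands.
- The arm moves only by the tool send_rows, never from a script. Its argument "moves" is one flat list of numbers, 7 for each row, row after row: the closure, from -1 (fully open) to 1 (shut), so that 0 is half open, then the shift along the tool's x, y, z normalised to -1 to 1, where 1 is 40 cm, then the turn, a rotation vector about the tool's x, y, z normalised to -1 to 1, where 1 is 2 rad. In form: [jaw, x, y, z, ax, ay, az, jaw, x, y, z, ax, ay, az, ...]. A call has 1 to 12 rows; each row is the pose to reach, as a shift and turn from the pose commanded when the call began, along the tool's axes at that moment; what a row does not reach only later rows make up. A row lasts 1/10 s, in which the tool goes at most 50 mm and 8.59 degrees, less where a joint would pass 70% of its speed; a pose out of reach is approached as far as the arm can. A call with a number of a shift or a turn outside -1 to 1 is refused whole. A call with a gripper value outside its range is refused whole. The fingers move at their own pace and stop on an object; "squeeze" is the grip in N (left out, the last holds). Time passes only in rows, so rows that repeat a pose let the fingers close. It gives the time, the measured TCP pose, the force and the opening at its end, in the units of the state.
- readout.sense(): the state, without advancing time (a new reading comes with each control period).
- optics.capture(name): name is "scene" or "top" or "wrist"; returns the picture (480x640x3 uint8, blue, green, red); there is no depth.
- optics.get_calibration(name): a dict with "fx", "fy", "cx", "cy" (pixels), "world_from_camera" (4x4, takes a point from camera to world coordinates). Camera axes: x right, y down, z forward; pixel columns grow to the right and rows downward; lengths in mm; the calibration is good to about 2 mm. A picture is of the moment at which its call begins: read the wrist's pose just before it. get_calibration takes no time and is no camera call; for the wrist camera it gives the pose at the moment of the call.
- close_job(): hands the job in, once; it reports no verdict.
The state is a dict: "time_s": time; "joints": joint angles; "qd": joint speeds; "tau": joint torques, N m; "ee_pos": TCP position; "tool_rot": TCP orientation; "ft_force": force on the tool from outside, world axes, zero at the start; "moment": the same for the moment, N m; "finger_gap": finger opening in mm.
Only numpy, scipy, OpenCV 4.12 (cv2) and the standard library are available. Lean on these libraries where they do the work, as an engineer would, in place of code of your own. Each camera call takes 0.05 s, during which the arm holds its last target.

TASK

The metal lid of the white filter box lies loose and sloping on it. Slide it along the box so that its tongue goes fully under the ledge at the hose end while the end with the grip bar is still raised, then press the grip-bar end down past the spring roller until the lid lies flat and caught in its recess. Leave the things round the box where they are.

Things in the scene. Friction and masses are not known exactly. Their poses are not given: they have to be found in the camera images.
- filter_box: White open-topped filter box, fixed, 166 mm long (x), 126 wide, 64 high, grey hose stub on its far (+x) end. Origin: centre of its underside; x runs from the roller end to the ledge end, z up. Recess in its top: x -67 to +75 mm, 106 mm wide, 30 mm deep below the rim. Near (-x) end wall: 16 mm thick, top at 64 mm.
- seat (a point): Centre of the box on the level of the recess's flat seat, 34 mm above the worktop (a paper filter lies a little lower in its middle). Axes as the box.
- ledge (a point): Middle of the lower edge of the fixed ledge that overhangs the far end of the recess: in the box's frame x +57, z 46 mm, 12 mm above the seat. The ledge covers x +57 to +75 mm, where the far wall stops the tongue.
- roller (a joint): Steel spring roller, free to turn, in the middle of the near wall: 16 mm thick, 40 wide, axis 16 mm above the seat, standing 6.5 mm into the recess. 0 = out; grows to 0.006 m as it is pushed back into the wall. The lid is pressed past it with about 5 to 12 N down on the bar; it then holds the lid's near edge down.
- lid: Loose dark steel-grey lid, 0.15 to 0.25 kg: plate x -60 to +58 mm, 100 wide, 8 thick; tongue 84 wide, 5 thick, flush with the underside, on to x +80. Grip bar across it: x -46 to -34, 60 long, top 32 mm above the underside. Origin on the underside; x to the tongue, z out of the top. Seated flat, the origin is at about x -6, y 0, z 34 mm in the box's frame. 2 mm shorter than the recess.
- lid_tongue (a point): Middle of the tongue's tip, on the lid's underside. At the start it rests on the seat, 8 to 24 mm short of the ledge, and the lid slopes up by about 15 degrees to the near wall, on whose inner top edge it leans.
- lid_near (a point): Middle of the lid's near edge (away from the tongue), on its underside. At the start it sticks out beyond the near wall; once the lid is pushed home along the box it slips off the wall and rests on the roller, the lid still sloping by about 9 degrees.
- lid_bar (a point): Middle of the top of the grip bar on the lid: the place to press. 66 mm above the worktop when the lid is seated.
- glass_beaker: Bystander: empty glass beaker, 70 mm wide, 91 mm high; origin at its underside. Stands near the box; leave alone.
- dish: Bystander: closed clear culture dish, 91 mm across, 16 mm high; origin at its underside. Stands near the box; leave alone.
- kitchen_timer: Bystander: small white timer, 62x62x16 mm; origin at its underside. Stands near the box; leave alone.
- slides: Bystander: slide box, 60x86x30 mm; origin at its underside. Stands near the box; leave alone.
- pen_marker: Bystander: black marker pen, 135 mm long, lying; origin at its underside. Stands near the box; leave alone.
- small_bottle: Bystander: small capped bottle, 55 mm wide, 105 mm high; origin at its underside. Stands near the box; leave alone.
Mind the look-alikes: they are no part of the job. What is shaped like the lid but purple or red is not meant.

How it is judged:
By the outcome, as a careful person would: the job done as asked, in the order asked, and still so for the second after the job is handed in, with the robot touching nothing.
It also fails if it takes over 35 s, if anything falls off the work surface, if the arm or the gripper's body presses on something with over 40 N, if the wrist force passes 120 N, or if a joint passes its speed limit or range.

## Working session

There is one attempt and no reset: what is moved stays moved. The work goes in short steps, Python scripts to look and compute and a tool call to move; the robot and the scene stay as the last step left them, time stands still between calls to the robot, and variables do not carry over. Pictures are saved under pics/ and viewed, and the job is handed in when it is done.

Besides the shell and the picture viewer there is one more tool, called after "Call:" as a command line: name --argument value ..., lists and objects as JSON in quotes. send_rows: Moves the arm, as the interface text tells. Scaled input: -1 to 1 covers 40 cm each way for a shift and 2 rad each way for a turn. Its arguments: {"type":"object","properties":{"moves":{"type":"array","items":{"type":"number"}},"squeeze":{"type":"number"}},"required":["moves"]}

```bash
ls; mkdir -p pics; python3 - <<'E'
from cell import readout, optics, bot
import cv2
print(readout.sense()); print(bot.hold_point_z)
for n in ("scene","top"):
    im=optics.capture(n); cv2.imwrite(f"pics/{n}0.png",im); print(n,optics.get_calibration(n))
E
```

```text
pics
{'time_s': 0.0, 'joints': array([-0.87477376,  0.50182849, -0.42678912,  1.55144797,  0.22081437,
        1.13829352, -0.21029224]), 'qd': array([ 1.54945788e-03,  1.00289864e-04,  9.42046400e-04,  2.23534662e-04,
        4.02318397e-04, -6.55351178e-04, -7.02926795e-05]), 'tau': array([ 3.91786716e-04, -5.66574919e+01, -5.81635416e+00, -2.79113907e+01,
       -6.87312777e-02,  3.05955601e-02,  1.81333021e-04]), 'ee_pos': array([272.38603895, 589.40746936, 225.69115227]), 'tool_rot': array([ 0.69045529,  0.15115273,  0.69078024, -0.15246969]), 'ft_force': array([-0.47768917,  0.38357585, -0.69083063]), 'moment': array([ 0.01635125,  0.00090341, -0.01846537]), 'finger_gap': 91.52025843468678}
18.8
scene {'fx': 604.0617581357429, 'fy': 604.0617581357429, 'cx': 315.54216494816103, 'cy': 237.4251761286166, 'world_from_camera': array([[-4.72682846e-01, -5.93695214e-01,  6.51227241e-01,
        -4.32372702e+02],
       [-8.81195279e-01,  3.11634833e-01, -3.55497696e-01,
         5.65037017e+02],
       [ 8.11218880e-03, -7.41896033e-01, -6.70465859e-01,
         1.20274135e+03],
       [ 0.00000000e+00,  0.00000000e+00,  0.00000000e+00,
         1.00000000e+00]])}
top {'fx': 575.4864993910567, 'fy': 575.4864993910567, 'cx': 322.4316221635272, 'cy': 238.87686900013335, 'world_from_camera': array([[-1.20228748e-02, -9.98528074e-01,  5.28879608e-02,
         5.57567255e+02],
       [-9.99837500e-01,  1.12944563e-02, -1.40502560e-02,
        -1.62606637e+01],
       [ 1.34322343e-02, -5.30482909e-02, -9.98501604e-01,
         1.69528624e+03],
       [ 0.00000000e+00,  0.00000000e+00,  0.00000000e+00,
         1.00000000e+00]])}
```

View pics/scene0.png

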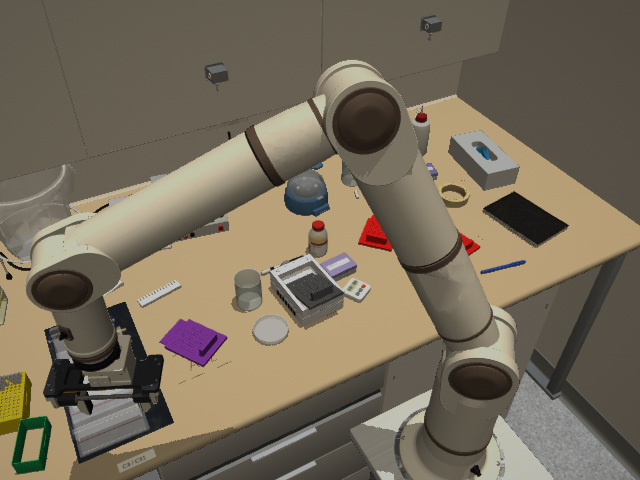

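View pics/top0.png

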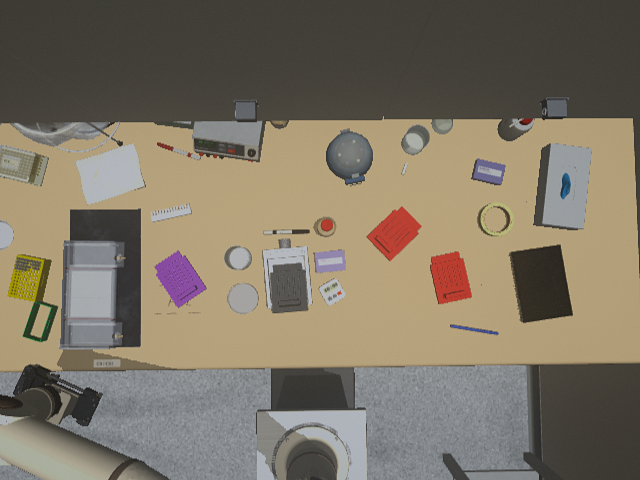

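Candidates for the lid in the top picture: dark grey plate on the white box (289,286), purple (180,278), red (395,233) and red (451,278). The grey one on the white box fits the description. I'll check it in a close crop.

```bash
python3 - <<'E'
import cv2
a=cv2.imread("pics/top0.png")[220:325,215:355]; cv2.imwrite("pics/topc.png",cv2.resize(a,None,fx=5.6,fy=5.6,interpolation=cv2.INTER_CUBIC))
a=cv2.imread("pics/scene0.png")[215:335,220:380]; cv2.imwrite("pics/scenec.png",cv2.resize(a,None,fx=5,fy=5,interpolation=cv2.INTER_CUBIC))
E
```

```text
(no output)
```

View pics/topc.png

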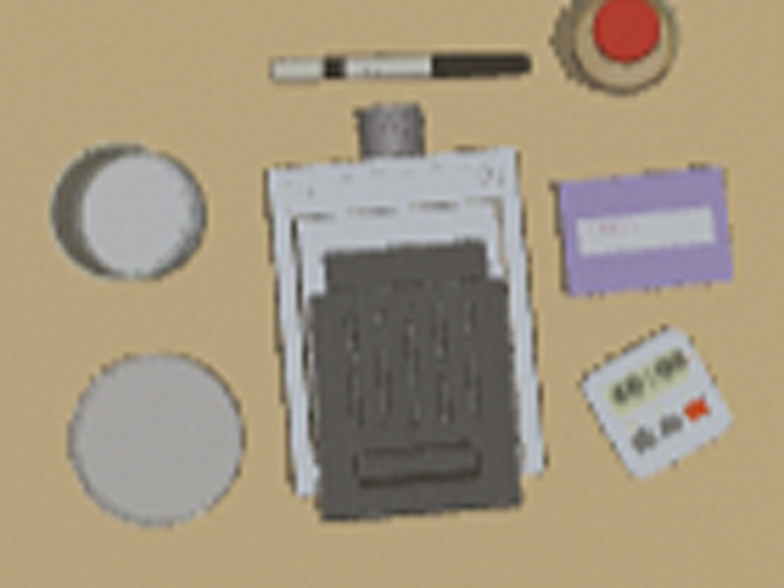

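View pics/scenec.png

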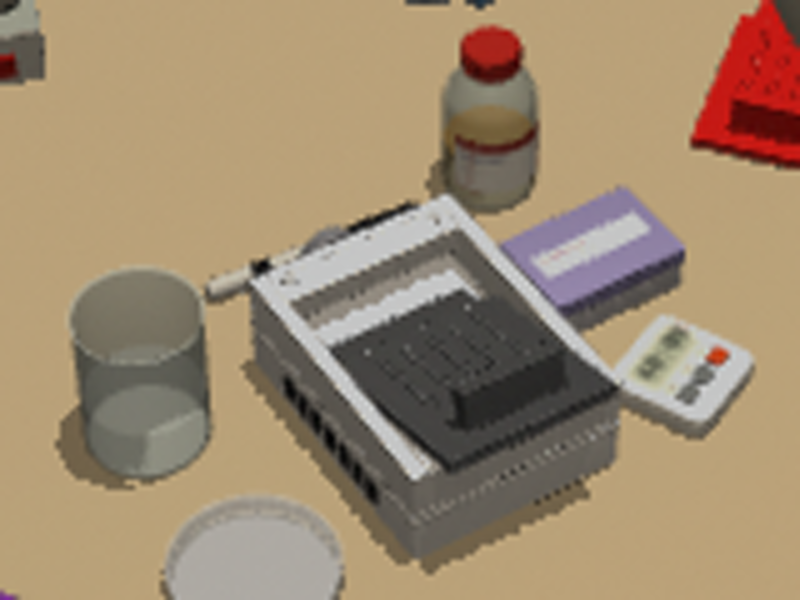

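```bash
cat > h.py <<'E'
import numpy as np
from cell import optics, readout
def ray(name,uv,z,c=None):
    c=c or optics.get_calibration(name); M=c["world_from_camera"]
    d=M[:3,:3]@np.array([(uv[0]-c["cx"])/c["fx"],(uv[1]-c["cy"])/c["fy"],1]); o=M[:3,3]
    return o+d*(z-o[2])/d[2]
def proj(name,P,c=None):
    c=c or optics.get_calibration(name); M=c["world_from_camera"]
    q=(np.atleast_2d(P)-M[:3,3])@M[:3,:3]
    return np.c_[q[:,0]/q[:,2]*c["fx"]+c["cx"],q[:,1]/q[:,2]*c["fy"]+c["cy"]]
E
python3 - <<'E'
from h import *
T=lambda p:(215+p[0]/5.6-.4,220+p[1]/5.6-.4)
S=lambda p:(220+p[0]/5-.4,215+p[1]/5-.4)
for n,p in dict(FL=(268,170),FR=(515,150),NR=(545,472),NL=(300,495)).items(): print("box",n,ray("top",T(p),64).round(1))
for n,p in dict(FL=(250,278),FR=(452,197),NR=(618,390),NL=(412,480)).items(): print("boxS",n,ray("scene",S(p),64).round(1))
for n,p in dict(tipL=(325,254),tipR=(487,242)).items(): print(n,ray("top",T(p),39).round(1))
for n,p in dict(nL=(322,520),nR=(522,503)).items(): print(n,ray("top",T(p),76).round(1))
for n,p in dict(barNL=(360,487),barNR=(480,475),barFL=(357,456),barFR=(477,446)).items(): print(n,ray("top",T(p),95).round(1))
for n,p in dict(barNL=(460,427),barNR=(568,378),barFL=(448,390),barFR=(553,345)).items(): print('S',n,ray("scene",S(p),95).round(1))
E
```

```text
box FL [614.5 131.   64. ]
box FR [623.2   6.   64. ]
box NR [460.7  -7.4  64. ]
box NL [450.7 116.   64. ]
boxS FL [616.1 130.3  64. ]
boxS FR [621.3   6.5  64. ]
boxS NR [455.6  -1.9  64. ]
boxS NL [450.9 118.8  64. ]
tipL [571.9 104.4  39. ]
tipR [577.1  21.2  39. ]
nL [438.9 104.1  76. ]
nR [446.1   4.2  76. ]
barNL [456.3  83.9  95. ]
barNR [461.4  24.6  95. ]
barFL [471.6  85.2  95. ]
barFR [475.7  25.9  95. ]
S barNL [446.3  94.5  95. ]
S barNR [450.1  31.5  95. ]
S barFL [470.8  88.2  95. ]
S barFR [473.3  27.1  95. ]
```

```bash
cat >> h.py <<'E'
from scipy.spatial.transform import Rotation as R
def cur(s=None):
    s=s or readout.sense(); q=s["tool_rot"]; return np.array(s["ee_pos"]),R.from_quat([q[1],q[2],q[3],q[0]])
def target_rot(yaw,flip):
    yb=np.array([-np.sin(yaw),np.cos(yaw),0])*(1 if flip else -1); x=np.array([0,0,-1.]); return R.from_matrix(np.c_[x,yb,np.cross(x,yb)])
def delta(p,Rt,s=None):
    p0,R0=cur(s); return np.r_[R0.inv().apply(np.array(p)-p0)/400,(R0.inv()*Rt).as_rotvec()/2]
BOX=np.array([537.3,61.9,0]); YAW=.075
def b2w(p,yaw=None): return BOX+R.from_euler('z',YAW if yaw is None else yaw).apply(p)
E
python3 - <<'E'
from h import *
p,r=cur(); print(r.as_matrix().round(3))
t=b2w([-110,0,190]); print(t)
for f in (0,1): print(f,delta(t,target_rot(YAW,f)).round(4))
E
```

```text
[[-0.001  0.419  0.908]
 [-0.002  0.908 -0.419]
 [-1.    -0.002 -0.   ]]
[427.60923001  53.6577322  190.        ]
0 [ 9.1300e-02 -1.0531e+00  9.1410e-01  1.3169e+00  1.2000e-03  3.0000e-04]
1 [ 9.1300e-02 -1.0531e+00  9.1410e-01 -2.5390e-01 -3.0000e-04  9.0000e-04]
```

Call:
send_rows --moves '[0.565,0.02,-0.63,0.55,-0.15,0,0,0.565,0.02,-0.63,0.55,-0.15,0,0,0.565,0.02,-0.63,0.55,-0.15,0,0,0.565,0.02,-0.63,0.55,-0.15,0,0,0.565,0.02,-0.63,0.55,-0.15,0,0,0.565,0.02,-0.63,0.55,-0.15,0,0,0.565,0.02,-0.63,0.55,-0.15,0,0,0.565,0.02,-0.63,0.55,-0.15,0,0]' --squeeze 40

```text
time_s: 0.9
ee_pos: [368.0, 263.1, 218.1]
tool_rot: [0.705, 0.049, 0.705, -0.051]
ft_force: [0.1, 0.6, 0.1]
finger_gap: 32.5
```

```bash
python3 - <<'E'
from h import *
s=readout.sense(); print(s["time_s"],s["ee_pos"],s["finger_gap"],s["joints"].round(2))
print(delta(b2w([-110,0,190]),target_rot(YAW,1),s).round(4))
E
```

```text
0.9 [368.04162546 263.12159    218.07902564] 32.53522813313318 [-0.3   0.15 -0.41  2.03  0.07  0.98  0.68]
[ 7.200e-02 -4.973e-01  2.210e-01 -1.080e-01 -2.000e-04  1.800e-03]
```

Call:
send_rows --moves '[0.565,0.07,-0.5,0.22,-0.108,0,0.002,0.565,0.07,-0.5,0.22,-0.108,0,0.002,0.565,0.07,-0.5,0.22,-0.108,0,0.002,0.565,0.07,-0.5,0.22,-0.108,0,0.002,0.565,0.07,-0.5,0.22,-0.108,0,0.002,0.565,0.07,-0.5,0.22,-0.108,0,0.002]'

```text
time_s: 1.5
ee_pos: [427.8, 55.3, 190.0]
tool_rot: [0.706, -0.026, 0.707, 0.028]
ft_force: [0.7, 0.9, -0.0]
finger_gap: 20.2
```

```bash
python3 - <<'E'
from h import *
import cv2
s=readout.sense(); print(s["time_s"],s["ee_pos"],s["finger_gap"],s["joints"].round(2),s["ft_force"])
print(delta(b2w([-110,0,190]),target_rot(YAW,1),s).round(4))
c=optics.get_calibration("wrist");print(c)
for n in ("wrist","scene"): cv2.imwrite(f"pics/{n}1.png",optics.capture(n))
import pickle; pickle.dump(c,open("w1.pkl","wb"))
E
```

```text
1.5 [427.82504752  55.28879994 190.00694277] 20.24342690472509 [ 0.03  0.13 -0.24  2.11  0.04  0.9   1.42] [ 0.65859764  0.92261001 -0.04886554]
[ 0.     -0.004  -0.0008  0.0008 -0.0004 -0.0014]
{'fx': 359.02699283795107, 'fy': 359.02699283795107, 'cx': 321.5796879219998, 'cy': 239.86458093707506, 'world_from_camera': array([[-7.69051078e-02,  9.58176124e-01,  2.75652170e-01,
         3.53634566e+02],
       [ 9.97032062e-01,  7.29199590e-02,  2.46930562e-02,
         4.84587849e+01],
       [ 3.55975192e-03,  2.76733074e-01, -9.60940234e-01,
         3.47906571e+02],
       [ 0.00000000e+00,  0.00000000e+00,  0.00000000e+00,
         1.00000000e+00]])}
```

View pics/wrist1.png

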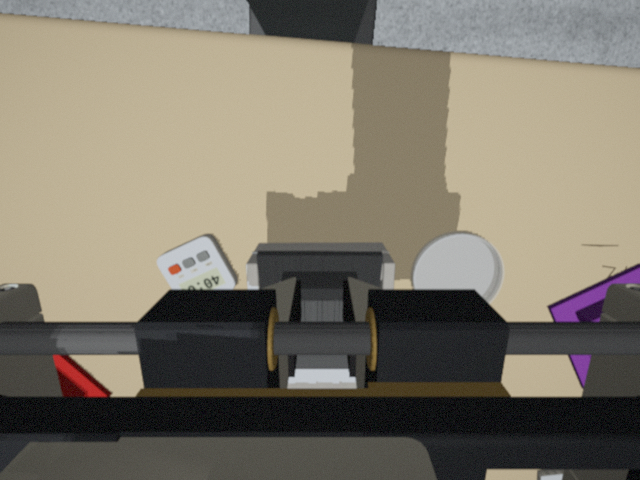

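View pics/scene1.png

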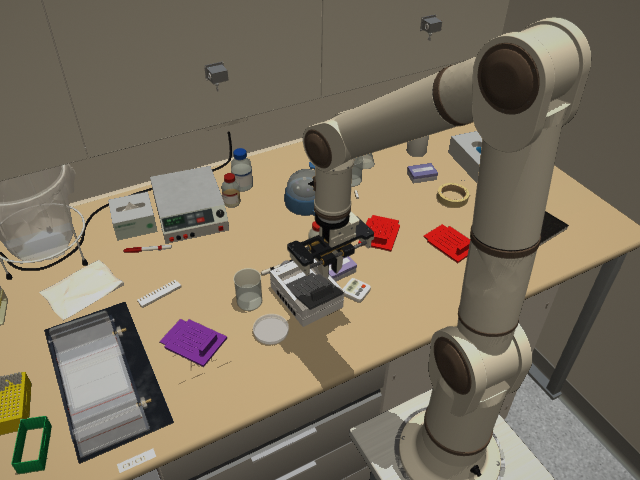

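```bash
python3 - <<'E'
from h import *
import pickle,cv2
c=pickle.load(open("w1.pkl","rb"))
a=cv2.imread("pics/wrist1.png")[220:400,220:420]; cv2.imwrite("pics/w1c.png",cv2.resize(a,None,fx=3.3,fy=3.3,interpolation=cv2.INTER_CUBIC))
for p in ((259,244),(385,244)): print(ray("w",p,78,c).round(1))
for p in ((-83,-63,64),(-83,63,64)): print(proj("w",b2w(p),c))
E
```

```text
[438.1   6.7  78. ]
[430.6 105.3  78. ]
[[244.44974106 262.06040459]]
[[394.83773618 262.16164042]]
```

View pics/w1c.png

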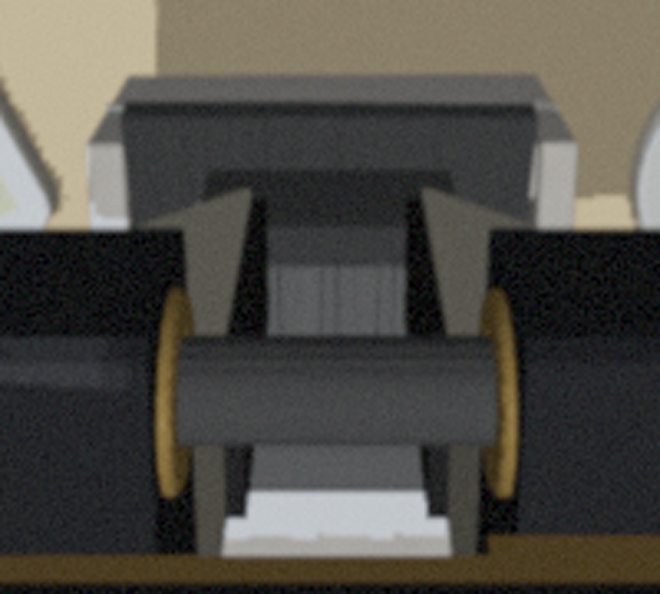

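Call:
send_rows --moves '[0.565,0.1,0,0.005,0,0,0,0.565,0.2,0,0.005,0,0,0,0.565,0.255,0,0.005,0,0,0,0.565,0.255,0,0.005,0,0,0]'

```text
time_s: 2.0
ee_pos: [426.4, 61.7, 86.2]
tool_rot: [0.704, -0.029, 0.709, 0.032]
ft_force: [-0.3, 0.1, -0.2]
finger_gap: 19.9
```

```bash
cat >> h.py <<'E'
def st():
    s=readout.sense(); p,r=cur(s); b=R.from_euler('z',-YAW).apply(p-BOX)
    f=R.from_euler('z',-YAW).apply(s["ft_force"])
    print("t",round(s["time_s"],2),"box",b.round(1),"F",f.round(1),"rot",(target_rot(YAW,1).inv()*r).as_rotvec().round(4),"gap",round(s["finger_gap"],1))
    return s
E
python3 - <<'E'
from h import *
import cv2
st()
im=optics.capture("scene")
a=im[215:335,220:380]; cv2.imwrite("pics/s2c.png",cv2.resize(a,None,fx=5,fy=5,interpolation=cv2.INTER_CUBIC))
E
```

```text
t 2.0 box [-110.6    8.1   86.2] F [-0.3  0.1 -0.2] rot [-0.0119  0.0058  0.0048] gap 19.9
```

View pics/s2c.png

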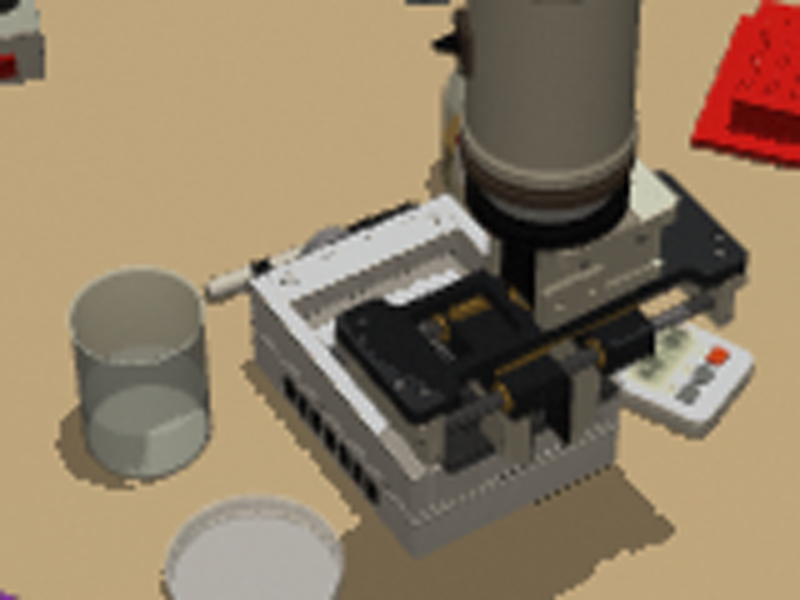

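```bash
python3 - <<'E'
from h import *
s=st(); print(s["joints"].round(3), s["qd"].round(3)); print(delta(b2w([-104,0,87]),target_rot(YAW,1),s).round(4))
E
```

```text
t 2.05 box [-109.1    7.9   87.9] F [ 0.6 -0.7  1.1] rot [-0.0114  0.003   0.0048] gap 20.1
[ 0.     0.313 -0.228  2.191  0.107  0.65   1.355] [ 0.01  -0.046  0.003 -0.032 -0.003  0.014  0.006]
[ 0.0021 -0.02    0.0125  0.0057 -0.0015 -0.0024]
```

Call:
send_rows --moves '[0.565,0.001,-0.02,0.01,0.006,-0.001,-0.002,0.565,0.001,-0.02,0.01,0.006,-0.001,-0.002,0.565,0.001,-0.02,0.01,0.006,-0.001,-0.002]'

```text
time_s: 2.35
ee_pos: [435.4, 52.1, 89.6]
tool_rot: [0.709, -0.025, 0.705, 0.025]
ft_force: [-0.0, -0.2, -0.3]
finger_gap: 19.9
```

```bash
python3 - <<'E'
from h import *
s=st(); print(s["joints"].round(3)); print(delta(b2w([-92,0,87]),target_rot(YAW,1),s).round(4))
E
```

```text
t 2.35 box [-102.4   -2.1   89.6] F [-0.  -0.2 -0.3] rot [ 0.0044 -0.0052 -0.    ] gap 19.9
[ 0.01   0.314 -0.217  2.183  0.111  0.649  1.357]
[ 0.0066  0.0055  0.0259 -0.0022  0.0026  0.    ]
```

Call:
send_rows --moves '[0.565,0.006,0.003,0.013,0,0,0,0.565,0.006,0.003,0.026,0,0,0,0.565,0.006,0.003,0.038,0,0,0,0.565,0.006,0.003,0.044,0,0,0,0.565,0.006,0.003,0.05,0,0,0,0.565,0.006,0.003,0.05,0,0,0]'

```text
time_s: 2.95
ee_pos: [454.1, 54.8, 85.8]
tool_rot: [0.707, -0.025, 0.706, 0.025]
ft_force: [-0.1, -0.6, -0.0]
finger_gap: 20.2
```

```bash
python3 - <<'E'
from h import *
import cv2
st()
im=optics.capture("scene")
a=im[215:335,220:380]; cv2.imwrite("pics/s3c.png",cv2.resize(a,None,fx=5,fy=5,interpolation=cv2.INTER_CUBIC))
st()
im=optics.capture("top")
a=im[220:325,215:355]; cv2.imwrite("pics/t3c.png",cv2.resize(a,None,fx=5,fy=5,interpolation=cv2.INTER_CUBIC))
st()
E
```

```text
t 2.95 box [-83.5  -0.9  85.8] F [-0.1 -0.6 -0. ] rot [ 0.0038 -0.0023  0.0001] gap 20.2
t 3.0 box [-83.6  -0.9  85.9] F [-0.5 -0.2  0.1] rot [ 0.0038 -0.0023  0.0001] gap 20.0
t 3.05 box [-83.7  -0.9  85.9] F [ 0.  -0.9  0.3] rot [ 0.0038 -0.0024  0.    ] gap 19.9
```

View pics/s3c.png

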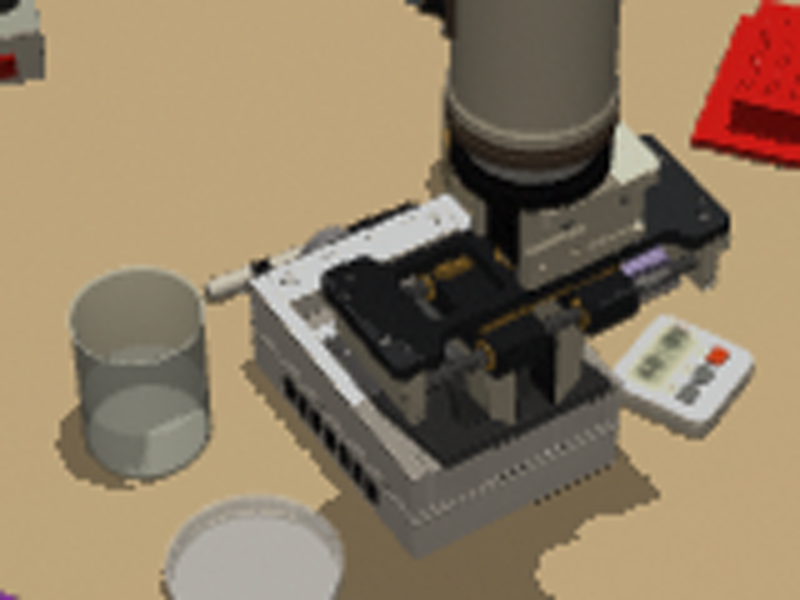

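View pics/t3c.png

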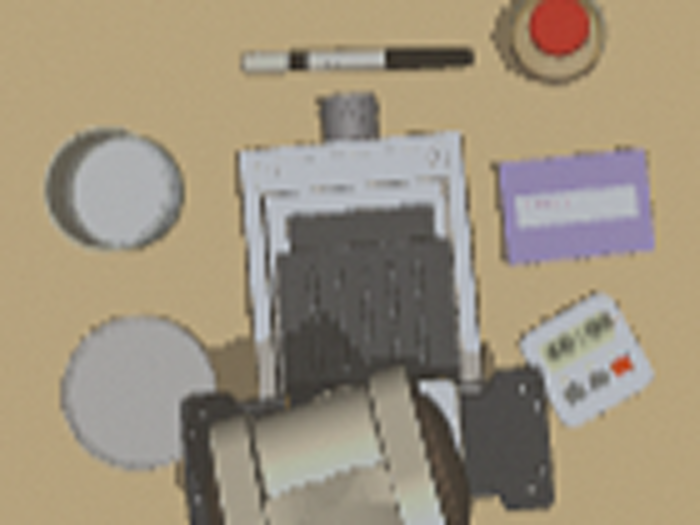

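Call:
send_rows --moves '[0.565,0.002,0.002,0.01,0,0,0,0.565,0.004,0.002,0.02,0,0,0,0.565,0.007,0.002,0.03,0,0,0,0.565,0.01,0.002,0.04,0,0,0,0.565,0.012,0.002,0.048,0,0,0,0.565,0.014,0.002,0.055,0,0,0,0.565,0.014,0.002,0.055,0,0,0]'

```text
time_s: 3.75
ee_pos: [476.3, 57.1, 80.3]
tool_rot: [0.708, -0.025, 0.706, 0.025]
ft_force: [-0.2, 0.4, 0.9]
finger_gap: 20.0
```

```bash
cat > look.py <<'E'
from h import *
import cv2,sys
n=sys.argv[1]
st()
a=optics.capture("scene")[215:335,220:380]; cv2.imwrite(f"pics/s{n}.png",cv2.resize(a,None,fx=5,fy=5,interpolation=cv2.INTER_CUBIC))
a=optics.capture("top")[220:325,215:355]; cv2.imwrite(f"pics/t{n}.png",cv2.resize(a,None,fx=5,fy=5,interpolation=cv2.INTER_CUBIC))
st()
E
python3 look.py 4
```

```text
t 3.75 box [-61.2  -0.2  80.3] F [-0.2  0.4  0.9] rot [ 0.0038 -0.0027  0.0001] gap 20.0
t 3.85 box [-61.4  -0.2  80.4] F [ 0.4 -1.6  0. ] rot [ 0.0038 -0.0029  0.0001] gap 20.0
```

View pics/s4.png

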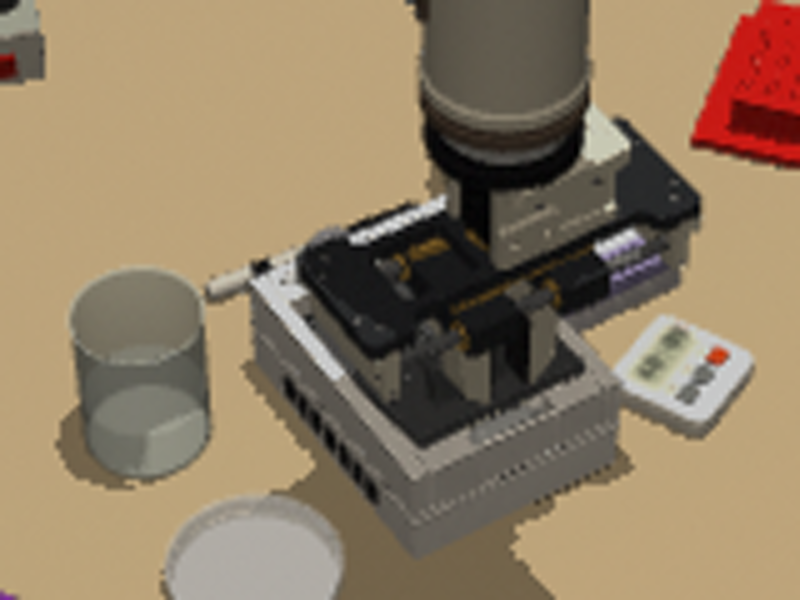

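View pics/t4.png

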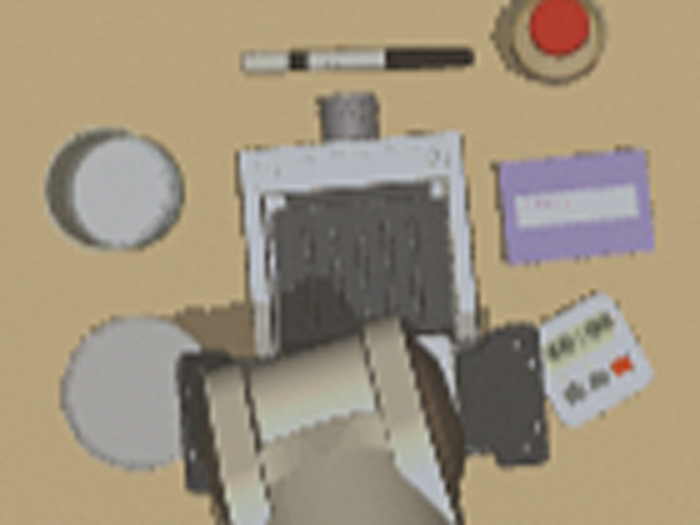

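Call:
send_rows --moves '[0.565,0.01,0,0,0,0,0,0.565,0.012,0,0.004,0,0,0,0.565,0.012,0,0.008,0,0,0,0.565,0.012,0,0.012,0,0,0,0.565,0.012,0,0.012,0,0,0]'

```text
time_s: 4.35
ee_pos: [480.6, 57.3, 75.5]
tool_rot: [0.707, -0.025, 0.706, 0.025]
ft_force: [-0.8, 1.3, 0.0]
finger_gap: 20.2
```

```bash
python3 look.py 5
```

```text
t 4.35 box [-56.9  -0.3  75.5] F [-0.7  1.4  0. ] rot [ 0.0039 -0.0021 -0.0001] gap 20.2
t 4.45 box [-56.9  -0.3  75.5] F [-0.3  0.3 -0.7] rot [ 0.0039 -0.0024  0.    ] gap 19.9
```

View pics/s5.png

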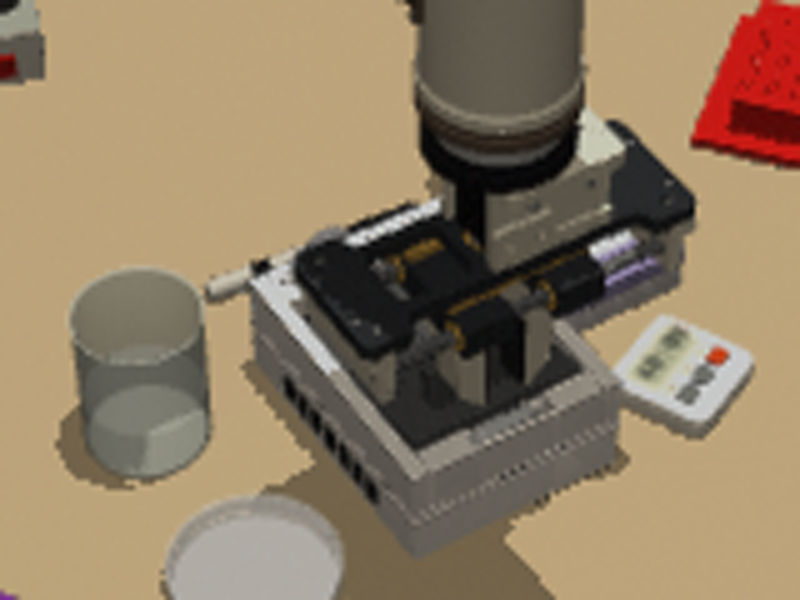

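View pics/t5.png

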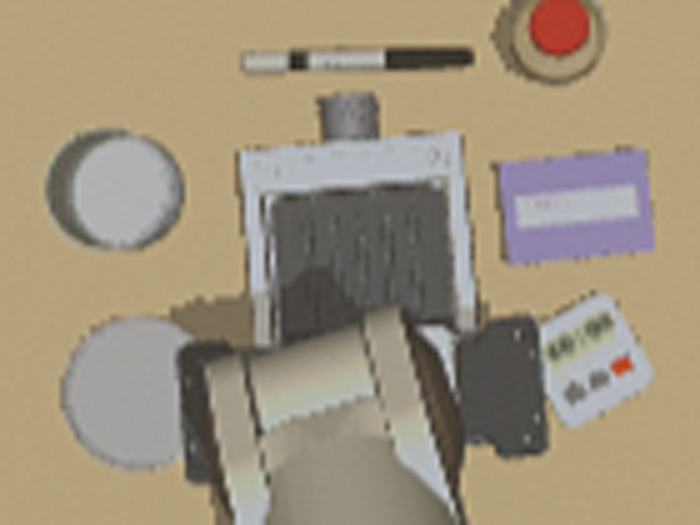

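Call:
send_rows --moves '[0.565,0.005,0,0.003,0,0,0,0.565,0.01,0,0.006,0,0,0,0.565,0.01,0,0.006,0,0,0]'

```text
time_s: 4.75
ee_pos: [480.4, 57.3, 71.0]
tool_rot: [0.706, -0.025, 0.708, 0.025]
ft_force: [-7.8, -0.1, 6.5]
finger_gap: 20.4
```

```bash
python3 -c "from h import *; st()"
```

```text
t 4.75 box [-57.   -0.3  71. ] F [-7.8  0.5  6.5] rot [ 0.0036  0.0026 -0.0005] gap 20.4
```

Call:
send_rows --moves '[0.565,0,0,-0.02,0,0,0,0.565,0,0,-0.025,0,0,0,0.565,-0.1,0,-0.025,0,0,0,0.565,-0.2,0,-0.12,0,0,0,0.565,-0.25,0,-0.2,0,0,0,0.565,-0.25,0,-0.2,0,0,0]'

```text
time_s: 5.35
ee_pos: [401.3, 51.7, 174.0]
tool_rot: [0.709, -0.026, 0.704, 0.025]
ft_force: [0.7, 0.5, -0.6]
finger_gap: 19.7
```

```bash
python3 look.py 6; python3 - <<'E'
from h import *
import cv2
c=optics.get_calibration("wrist")
a=optics.capture("wrist"); cv2.imwrite("pics/w6.png",a)
import pickle; pickle.dump(c,open("w6.pkl","wb"))
E
```

```text
t 5.35 box [-136.4   -0.   174. ] F [ 0.8  0.5 -0.6] rot [ 0.0034 -0.0062 -0.001 ] gap 19.7
t 5.45 box [-133.9   -0.   172.4] F [ 0.6 -0.1  0.5] rot [ 0.0038 -0.0063 -0.0003] gap 20.0
```

View pics/s6.png

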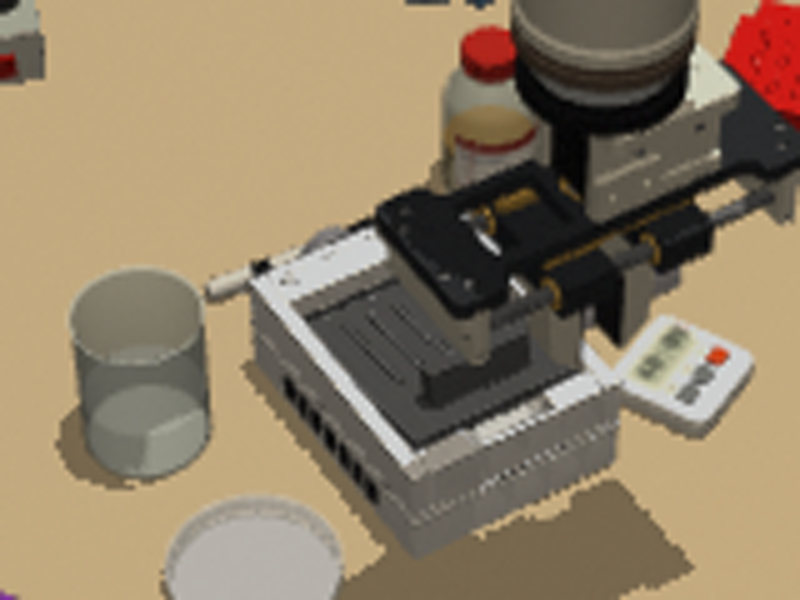

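View pics/t6.png

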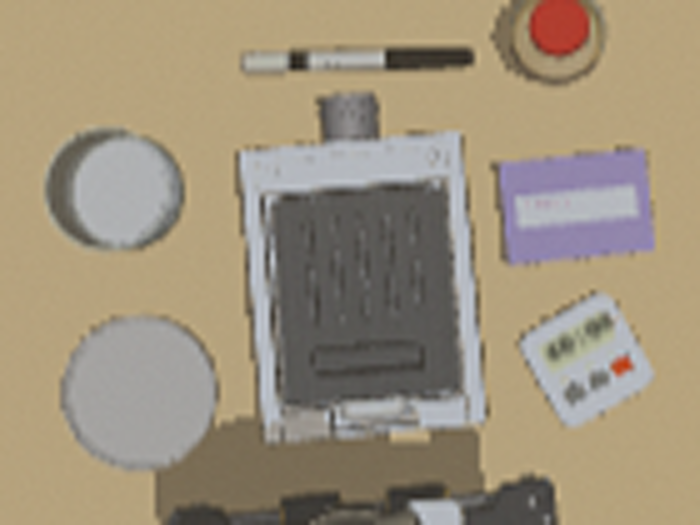

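View pics/w6.png

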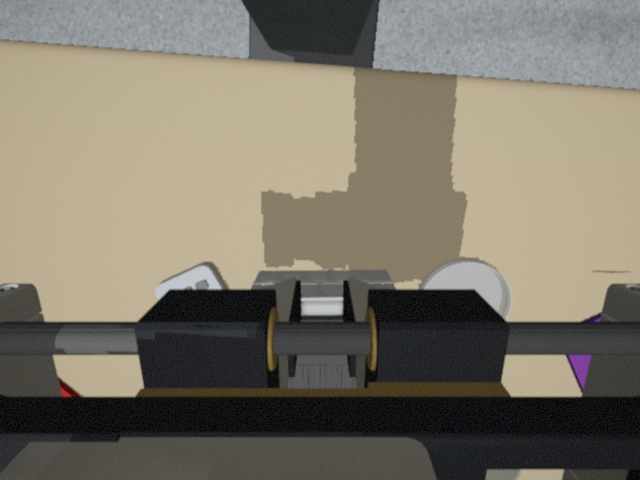

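```bash
python3 - <<'E'
from h import *
T=lambda p:(215+p[0]/5-.4,220+p[1]/5-.4)
f=lambda p,z:R.from_euler('z',-YAW).apply(ray("top",T(p),z)-BOX).round(1)
for n,p,z in [("nL",(280,405),64),("nR",(463,394),64),("farL",(272,196),45),("farR",(445,183),45),("bFL",(311,351),84),("bFR",(422,341),84),("bNR",(424,365),84),("bNL",(316,376),84),("boxNL",(268,441),64),("boxNR",(485,422),64),("boxFL",(238,151),64),("boxFR",(463,133),64),("ledgeL",(268,192),64)]: print(n,f(p,z))
s=st(); print(delta(b2w([-43,0,100]),target_rot(YAW,1),s).round(4))
E
```

```text
nL [-62.2  51.9  64. ]
nR [-65.1 -51.4  64. ]
farL [56.1 48.2 45. ]
farR [ 54.9 -51.1  45. ]
bFL [-32.9  30.7  84. ]
bFR [-32.8 -31.4  84. ]
bNR [-46.2 -31.4  84. ]
bNL [-47.  29.  84.]
boxNL [-81.8  60.3  64. ]
boxNR [-81.9 -62.4  64. ]
boxFL [82.6 63.8 64. ]
boxFR [ 81.8 -64.   64. ]
ledgeL [58.  48.8 64. ]
t 5.5 box [-133.7   -0.   171.8] F [-0.5 -0.   1.1] rot [ 0.0039 -0.0048 -0.0001] gap 19.6
[ 0.1805  0.0009  0.226  -0.002   0.0024  0.    ]
```

Call:
send_rows --moves '[0.565,0,0,0.1,0,0.002,0,0.565,0.05,0,0.2,0,0.002,0,0.565,0.15,0,0.23,0,0.002,0,0.565,0.19,0,0.23,0,0.002,0,0.565,0.19,0,0.23,0,0.002,0]'

```text
time_s: 6.0
ee_pos: [492.9, 58.3, 91.4]
tool_rot: [0.703, -0.025, 0.71, 0.025]
ft_force: [-0.9, 0.4, 0.2]
finger_gap: 20.0
```

```bash
python3 -c "from h import *; st()"
```

```text
t 6.0 box [-44.5  -0.3  91.4] F [-0.9  0.5  0.2] rot [0.0038 0.0092 0.0003] gap 20.0
```

Call:
send_rows --moves '[0.565,0.01,0,0,0,0,0,0.565,0.02,0,0,0,0,0,0.565,0.03,0,-0.002,0,0,0,0.565,0.035,0,-0.003,0,0,0,0.565,0.04,0,-0.004,0,0,0,0.565,0.045,0,-0.005,0,0,0]'

```text
time_s: 6.6
ee_pos: [492.9, 58.3, 77.8]
tool_rot: [0.706, -0.025, 0.707, 0.025]
ft_force: [0.1, 0.5, 0.4]
finger_gap: 20.2
```

```bash
python3 -c "from h import *; st()"
```

```text
t 6.6 box [-44.6  -0.3  77.8] F [0.1 0.5 0.4] rot [ 0.0037  0.001  -0.    ] gap 20.2
```

```bash
python3 look.py 7
```

```text
t 6.6 box [-44.6  -0.3  77.8] F [0.1 0.5 0.4] rot [ 0.0037  0.001  -0.    ] gap 20.2
t 6.7 box [-45.   -0.3  77.3] F [ 0.3 -0.4 -0.4] rot [ 0.0039  0.0022 -0.    ] gap 20.0
```

View pics/s7.png

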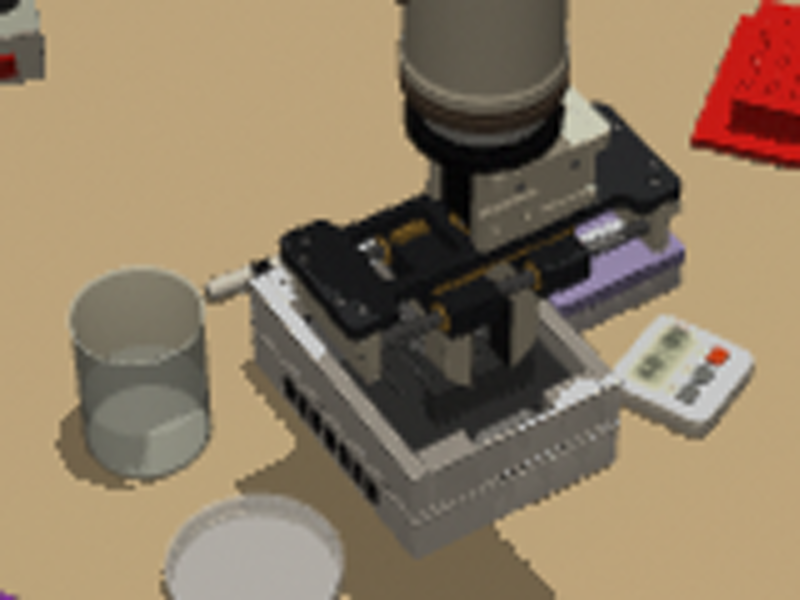

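View pics/t7.png

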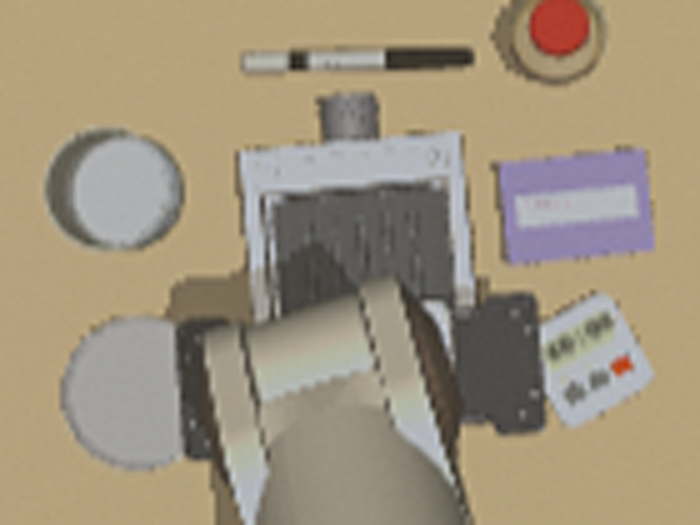

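Call:
send_rows --moves '[0.565,0.008,0,0,0,0,0,0.565,0.016,0,0,0,0,0,0.565,0.022,0,0,0,0,0,0.565,0.022,0,0,0,0,0]'

```text
time_s: 7.1
ee_pos: [492.5, 58.3, 68.3]
tool_rot: [0.706, -0.025, 0.708, 0.025]
ft_force: [0.5, 0.6, 0.5]
finger_gap: 20.1
```

```bash
python3 -c "from h import *; st()"
```

```text
t 7.1 box [-45.   -0.3  68.3] F [0.5 0.6 0.5] rot [0.0037 0.0026 0.    ] gap 20.1
```

Call:
send_rows --moves '[0.565,0.004,0,0,0,0,0,0.565,0.008,0,0,0,0,0,0.565,0.01,0,0,0,0,0]'

```text
time_s: 7.4
ee_pos: [493.1, 58.4, 66.1]
tool_rot: [0.706, -0.025, 0.707, 0.025]
ft_force: [-6.4, -1.2, 21.5]
finger_gap: 19.8
```

```bash
python3 look.py 8
```

```text
t 7.4 box [-44.4  -0.2  66.1] F [-6.5 -0.7 21.5] rot [ 0.0038  0.0015 -0.0004] gap 19.8
t 7.5 box [-44.4  -0.2  66.2] F [-4.4  0.2 15.6] rot [ 0.0038  0.0013 -0.0004] gap 19.6
```

View pics/s8.png

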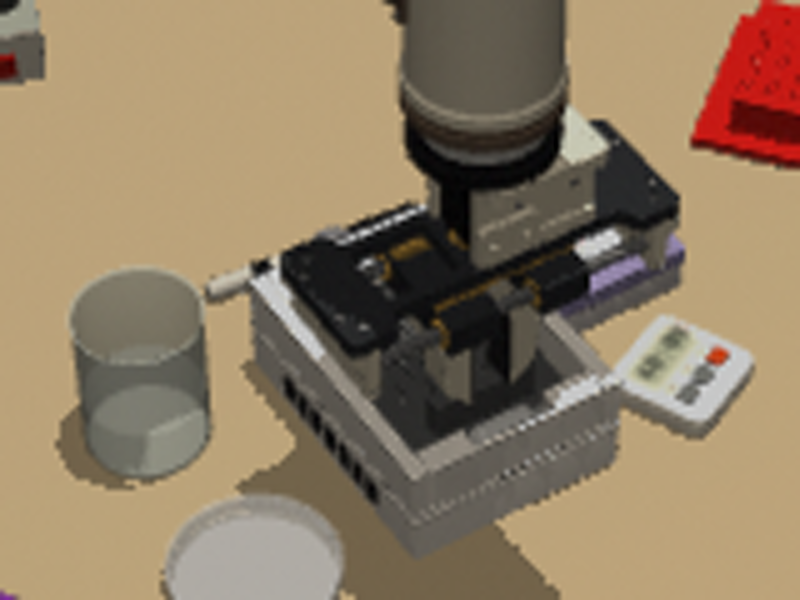

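Call:
send_rows --moves '[0.565,-0.05,0,0,0,0,0,0.565,-0.15,0,0,0,0,0,0.565,-0.25,0,-0.1,0,0,0,0.565,-0.3,0.2,-0.15,0,0,0,0.565,-0.35,0.4,-0.15,0,0,0,0.565,-0.35,0.5,-0.15,0,0,0,0.565,-0.35,0.5,-0.15,0,0,0,0.565,-0.35,0.5,-0.15,0,0,0]'

```text
time_s: 8.3
ee_pos: [417.7, 261.0, 206.7]
tool_rot: [0.707, -0.026, 0.706, 0.03]
ft_force: [-0.2, -0.3, -0.1]
finger_gap: 19.8
```

```bash
python3 look.py 9
```

```text
t 8.3 box [-104.3  207.5  206.7] F [-0.2 -0.3 -0.1] rot [-0.0048 -0.0013  0.005 ] gap 19.8
t 8.4 box [-104.   202.1  205.2] F [ 0.  -1.4 -0.6] rot [-0.0007  0.001   0.0008] gap 19.8
```

View pics/s9.png

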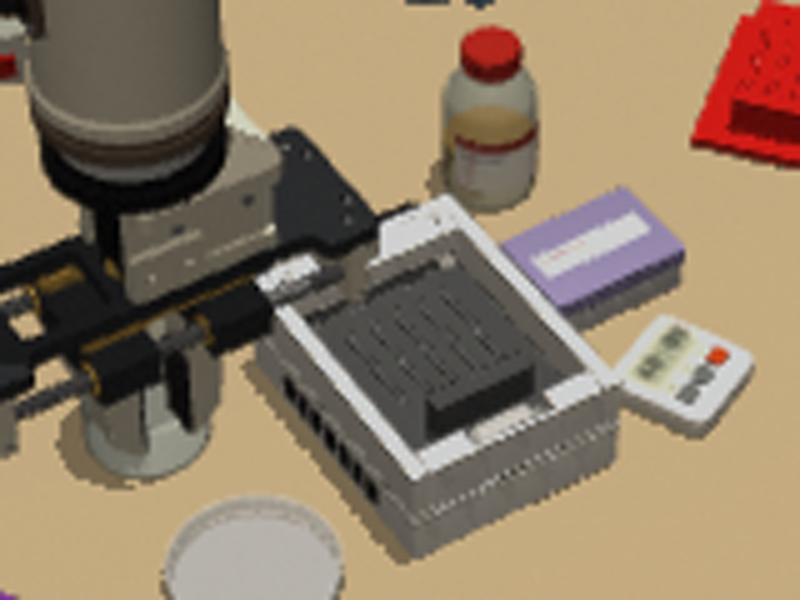

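View pics/t9.png

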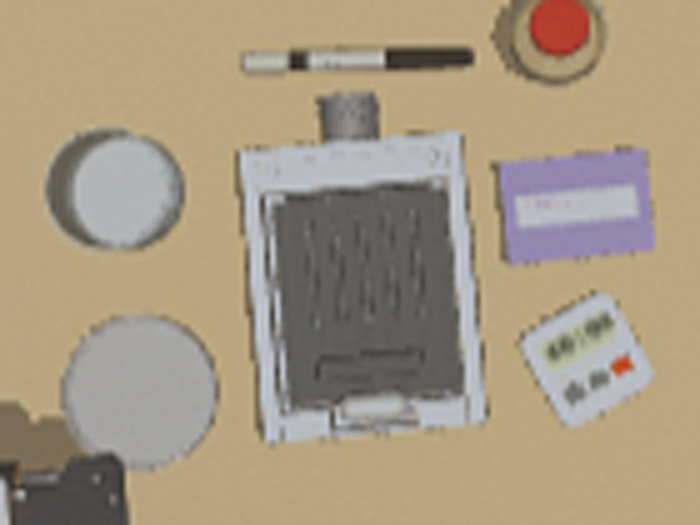

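```bash
python3 - <<'E'
from h import *
import cv2
P=[(-52,y,66) for y in(-30,30)]+[(-40,y,66) for y in(30,-30)]
plate=[(-66,-50,42),(-66,50,42),(52,50,42),(52,-50,42)]
for n,o,f in(("scene",(220,215),"pics/s9.png"),("top",(215,220),"pics/t9.png")):
    im=cv2.imread(f)
    for q,col in((P,(0,255,0)),(plate,(0,255,255))):
        uv=(proj(n,b2w(np.array(q,float)))-o+.4)*5
        cv2.polylines(im,[uv.round().astype(int)],True,col,1)
    cv2.imwrite(f"pics/ov_{n}.png",im)
E
```

```text
(no output)
```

View pics/ov_scene.png

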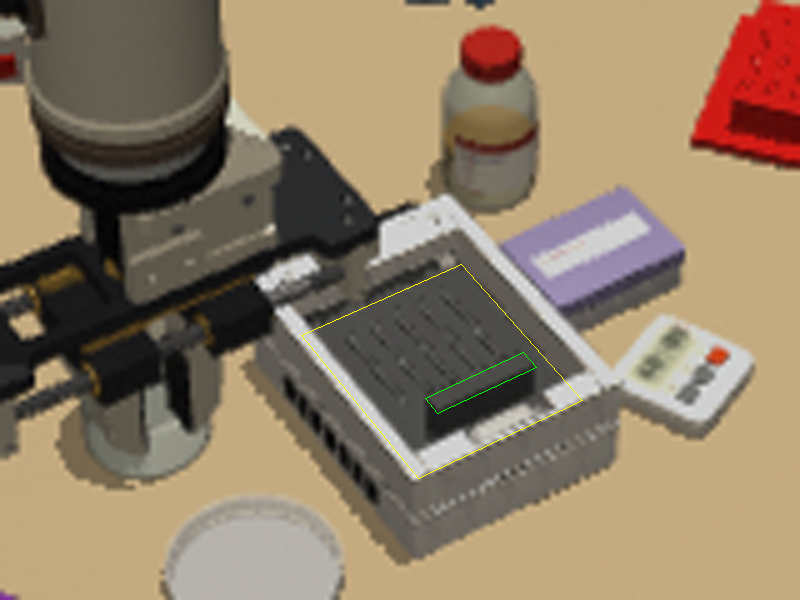

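View pics/ov_top.png

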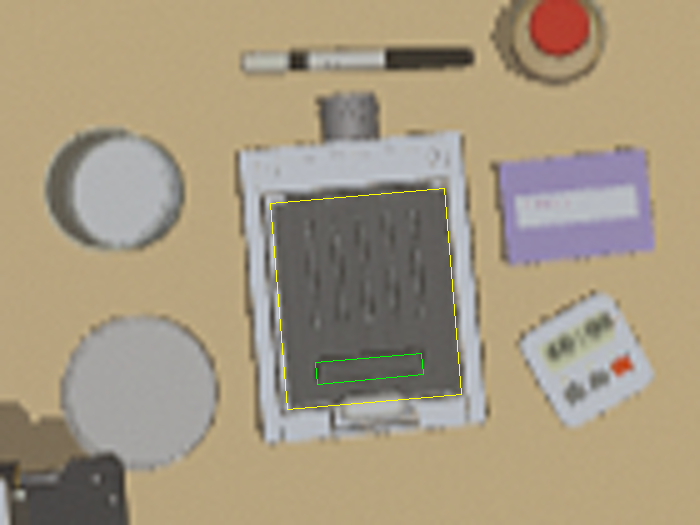

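```bash
python3 -c "
from h import *
from cell import close_job
st(); print(close_job())"
```

```text
t 8.4 box [-104.   202.1  205.2] F [ 0.  -1.4 -0.6] rot [-0.0007  0.001   0.0008] gap 19.8
the job is handed in; nothing more can be done
None
```

The lid is seated, and I handed the job in at 8.4 s.

**What I did:** I pushed the grey lid along the box with two fingers behind its grip bar. It slipped off the near wall onto the roller and stopped against the far wall, with about 8 N back against the push. In the top view the end of the lid's plate then lay about 55 mm along the box, where 54.5 mm was expected, so the tongue was fully under the ledge with the bar end still raised. I then pressed the bar down past the roller and moved the arm clear.

**Last checks:**
- **Height:** the fingers met firm resistance at 66.1 mm, with up to 21.5 N. The top of the seated bar should be at 66 mm.
- **Position:** the seated outline drawn over the last top and scene pictures matches the lid and bar to within a few mm. The roller appears to sit over the near edge.
- **Surroundings:** the things round the box look unmoved in the top view, and the robot touches nothing.

**What disagreed:**
- **No snap seen:** I read almost no force at 77.8 and 68.3 mm on the way down, so the lid passed the roller between readings and I did not see the 5 to 12 N resistance.
- **Harder press:** the 21.5 N at the end was more than the 5 to 12 N needed.
- **Sideways drift:** on the first descent the arm was about 8 mm off to one side. I corrected this before it touched the lid.

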